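# Drift a towing-eye plate into line and bolt it to its drawbar

## Robot

A 6-joint arm with a two-finger parallel gripper is mounted at the origin on a cart in front of the work surface, level with it; the furniture and walls round the work are solid. World frame = base frame: x ahead of the robot, y to its left, z up, the work surface at z = 0. Lengths are in mm, angles in degrees, forces in N, time in s.
With the tool pointing down it reaches from about 300 to 850 mm from the base axis. Payload 4.2 kg.
Tool frame: the origin (TCP) lies on the centre line of the jaws, within the pads' length; the fingertips stand 14 mm ahead of it and the grasp point (between the pads) lies 5 mm behind it (env.finger_overhang is the z of the fingertips in the tool frame, in mm); z points along the fingers, y is the line along which they close (so a half turn about z gives the same grasp; the last joint's range is limited). The gripper opens to 91 mm and grips with 3 to 60 N. Pads are 32 mm wide; open, the fingers measure 118 mm over their backs; the gripper's body (76 mm by 178 mm) begins 60 mm behind the grasp point.
Start: joints at [65.776, 18.312, 89.639, -0, 72.044, -1.146], TCP at [225.402, 528.998, 195.076] pointing down, gripper open.
Joint ranges: [-177.97, 177.97], [-48.28, 115.42], [12.27, 149.76], [-77.06, 257.06], [2.81, 150.46], [-146.56, 146.56]. Speed limits (degrees/s): [147.25, 147.25, 180, 180, 180, 180].

## Interface

Orientations are given as [roll, pitch, yaw] about the fixed x, y, z axes, in that order (R = Rz(yaw) Ry(pitch) Rx(roll)).
In Python, from workcell import sensors, viewer, env gives the robot as it stands. The module is installed in compiled form; this text tells all that it offers.
- The arm moves only by the tool step_arm, never from a script. Its argument "plan" is one flat list of numbers, 6 for each row, row after row: the shift along the tool's x, y, z in cm, then the turn, a rotation vector about the tool's x, y, z in rad. In form: [x, y, z, wx, wy, wz, x, y, z, wx, wy, wz, ...]. A call has 1 to 5 rows; each row shifts and turns the commanded pose from where the row before left it, along the tool's axes as they then stand; what a row does not reach is not made up. A row lasts 1/12 s, in which the tool goes at most 41.7 mm and 7.16 degrees, less where a joint would pass 70% of its speed; a pose out of reach is approached as far as the arm can. A call is refused whole if a number of a shift passes 4.17 or a number of a turn 0.125, either way. A call with a gripper value outside its range is refused whole. "hand" is the finger opening in cm, from 0 to 9.12, set as the call begins (left out, the last holds). The fingers move at their own pace and stop on an object; "newtons" is the grip in N (left out, the last holds). Time passes only in rows, so rows that do not move let the fingers close. It gives the time, the measured TCP pose, the force, the opening and the grip force at its end, in the units of the state.
- sensors.state(): the state, without advancing time (a new reading comes with each control period).
- viewer.grab_frame(name): name is "scene" or "side" or "wrist"; returns a dict with "img" (480x640x3 uint8, red, green, blue), "fx", "fy", "cx", "cy" (pixels), "position" and "attitude" of the camera in the world. Camera axes: x right, y down, z forward; pixel columns grow to the right and rows downward; lengths in mm; the calibration is good to about 2 mm. A picture is of the moment at which its call begins. There is no depth.
- env.job_done(): hands the job in; it is judged then, once.
Trained networks look in a picture, given as the dict that the camera call returned (one of the last four; its "shot" number tells which), for a name from the list of things; names that differ only in an ending like _2 or _b are one class to them, and where a whole thing is asked for, a point or a joint stands for the part that bears it (a point fixed in the world has none). Each returns a list of dicts, best first, with "score" (0 to 1); they miss things now and then, are a little off and sometimes report something else, mostly with a low value. They report only what shows in the picture. A call takes as long as a camera call.
- viewer.boxes_of(name, picture): "location" ([column, row] in pixels, amid what is visible of it).
- viewer.pinpoint(name, picture): "location" ([column, row] in pixels: a listed point, or the origin of a listed thing).
The state is a dict: "time_s": time; "qpos": joint angles; "qvel": joint speeds; "effort": joint torques, N m; "ee_pos": TCP position; "ee_rot": TCP orientation; "force": force on the tool from outside, world axes, zero at the start; "torque": the same for the moment, N m; "gripper_width": finger opening in mm; "gripper_force": force on a finger pad.
Only numpy, scipy, OpenCV 4.12 (cv2) and the standard library are available. Lean on these libraries where they do the work, as an engineer would, in place of code of your own. Each camera call takes 0.05 s, during which the arm holds its last target. There are 200 camera calls.

## Task

Bolt the towing-eye plate to the drawbar. It is held by its first bolt only and its two other holes are out of line: push the tapered drift from the wooden block down through the hole next to the eye until its shoulder rests on the plate, so that plate and drawbar are pulled into line, and while it stays there drop a bolt into the middle hole. Then pull the drift out, stand it back in the block and drop the other bolt into the hole it left, both bolt heads flat on the plate; leave the wrench and the nuts where they lie.

Things in the scene. Friction and masses are not known exactly. Their poses are not given: they have to be found in the camera images.
- drawbar: dark steel channel 350 x 100 mm, web up, on two timber packers; does not move. Origin on the bench, half-way between first bolt and middle hole. Its x axis runs along it from the first bolt (x = -45 mm) to the middle hole (45), the hole next to the eye (105) and its end (150); y across, z up. Web top 75 mm above the bench, web 6 mm thick, free space below the holes down to the bench
- drawbar_mid_hole (a point): centre of the drawbar's middle hole (19 mm round, through the 6 mm web), at the web's top, 75 mm above the bench; axes as the drawbar's
- drawbar_eye_hole (a point): centre of the drawbar's hole next to the eye (19 mm round), at the web's top, 75 mm above the bench; axes as the drawbar's
- eye_plate (a joint): swing of the towing-eye plate about its first bolt, rad, counterclockwise from above; 0 = its holes exactly over the drawbar's; at the start 0.042 to 0.054 (6 to 8 mm off at the hole next to the eye, 4 to 5 mm at the middle hole: no bolt passes). The first bolt is snug: the plate stays where it is left and takes about 6 N sideways at the eye hole to swing
- plate_mid_hole (a point): centre of the middle hole (19 mm round, 90 mm from the first bolt) of the towing-eye plate, at the plate's top, 83 mm above the bench. Flat light steel plate 50 mm wide, 8 mm thick, lying on the web. x axis along the plate towards its eye, a ring 68 mm across beyond the drawbar's end, its top 88 mm above the bench
- plate_eye_hole (a point): centre of the plate's hole next to the eye (19 mm round), at the plate's top, 83 mm above the bench; 60 mm from the middle hole, 90 mm from the eye's centre; x axis along the plate towards the eye
- tool_block: timber block 170 x 70 x 80 mm high with a row of three 20 mm bores right through it, holding the drift and the two bolts in any order; heavy, does not move. Origin at the centre of its underside; x axis along the row, y across it
- bore_0 (a point): mouth of the block's bore at x = -55 mm, at the block's top, 80 mm above the bench
- bore_1 (a point): mouth of the block's middle bore, at the block's top
- bore_2 (a point): mouth of the block's bore at x = 55 mm, at the block's top
- drift_handle (a point): centre of the handle of the steel drift: a round handle 25.6 mm in diameter and 55 mm tall, standing up out of the block; z axis up along the drift. Weighs about 0.28 kg
- drift_shoulder (a point): centre of the flat shoulder under the drift's handle, 27.5 mm below the handle's centre. Below it the drift is 18 mm in diameter for 16 mm, then tapers evenly over 49 mm to a 6 mm tip. At the start the shoulder rests on the block; with the drift home it rests on the plate
- drift_tip (a point): tip of the drift, 66 mm below the shoulder, 6 mm in diameter
- bolt_a_head (a point): centre of the head of one of two equal hex bolts: shank 16 mm in diameter, reaching 59 mm below the head, its end with a 1 mm chamfer; head 25 mm across flats, 10 mm tall, its underside 5 mm below this point, resting on the block at the start. z axis up along the bolt, y axis square to a pair of flats. Weighs about 0.13 kg
- bolt_b_head (a point): centre of the head of the other bolt, just like the first
- bolt_a: the first of the two loose bolts: on its axis at the underside of the head, 5 mm below bolt_a_head
- bolt_b: the other loose bolt: on its axis at the underside of the head
- drift: the drift, its origin at its shoulder
- wrench: combination wrench 232 mm long lying on the bench; not part of the job
- nut_a: hex nut 27 x 24 x 12 mm lying on the bench; not part of the job
- nut_b: another such nut; not part of the job

How it is judged:
By the outcome, as a careful person would: the job done as asked, in the order asked, and still so for the second after the job is handed in, with the robot touching nothing.
It also fails if it takes over 70 s, if anything falls off the work surface, if the arm or the gripper's body presses on something with over 40 N, if the wrist force passes 120 N, or if a joint passes its speed limit or range.

## Working session

There is one attempt and no reset: what is moved stays moved. The work goes in short steps, Python scripts to look and compute and a tool call to move; the robot and the scene stay as the last step left them, time stands still between calls to the robot, and variables do not carry over. Pictures are saved under pics/ and viewed, at most 10 in all, crops included, and the job is handed in when it is done.

Besides the shell and the picture viewer there is one more tool, called in YAML: its name, and indented under it one key for each argument. step_arm: Moves the arm, as the interface text tells. Its arguments: {"type":"object","properties":{"plan":{"type":"array","items":{"type":"number"}},"hand":{"type":"number"},"newtons":{"type":"number"}},"required":["plan"]}

```bash
mkdir -p pics
cat > h.py <<'E'
import numpy as np, cv2
from scipy.spatial.transform import Rotation as R
from workcell import sensors, viewer, env
def cam(p):
    a=np.array(p["attitude"],float)
    M=a if a.shape==(3,3) else R.from_euler('xyz',a,degrees=True).as_matrix()
    return np.array(p["position"],float),M
def ray(p,uv):
    c,M=cam(p); d=M@np.array([(uv[0]-p["cx"])/p["fx"],(uv[1]-p["cy"])/p["fy"],1]); return c,d
def atz(p,uv,z):
    c,d=ray(p,uv); return (c+d*(z-c[2])/d[2])
def proj(p,X):
    c,M=cam(p); v=M.T@(np.array(X)-c); return [p["fx"]*v[0]/v[2]+p["cx"],p["fy"]*v[1]/v[2]+p["cy"]]
Z=dict(drawbar_mid_hole=75,drawbar_eye_hole=75,plate_mid_hole=83,plate_eye_hole=83,bore_0=80,bore_1=80,bore_2=80,drift_handle=107.5,drift_shoulder=80,bolt_a_head=85,tool_block=0,drawbar=0)
def look(name,fn=None,things=Z):
    p=viewer.grab_frame(name)
    if fn: cv2.imwrite('pics/'+fn,p["img"][:,:,::-1])
    for n in things:
        for r in viewer.pinpoint(n,p)[:3]:
            if r["score"]>.2: print(name,n,round(r["score"],2),np.round(r["location"],1),np.round(atz(p,r["location"],Z[n]),1))
    return p
E
python3 - <<'E'
from h import *
s=sensors.state();print(s["ee_pos"],s["ee_rot"],s["time_s"])
for c in("scene","side","wrist"):
    p=look(c,c+'0.png'); print(p["attitude"],p["position"],p["fx"])
print(sensors.state()["time_s"],env.finger_overhang)
a=[cv2.imread(f'pics/{c}0.png') for c in("scene","side","wrist")]
E
```

```text
[225.19608043 528.49108056 194.21612374] [-1.79900028e+02 -2.05132036e-05  1.56920047e+02] 0.0
scene drawbar_mid_hole 0.72 [392.3 331.5] [ 518.5 -107.6   75. ]
scene drawbar_mid_hole 0.67 [428.4 342. ] [ 549.2 -156.6   75. ]
scene drawbar_mid_hole 0.55 [292.4 219.3] [549.3 207.2  75. ]
scene drawbar_eye_hole 0.66 [325.  222.7] [592.6 162.3  75. ]
scene drawbar_eye_hole 0.58 [388.1 366.7] [ 468.4 -153.6   75. ]
scene plate_mid_hole 0.7 [294.2 212.3] [558.6 214.   83. ]
scene plate_mid_hole 0.6 [394.2 336.7] [ 509.1 -121.3   83. ]
scene plate_mid_hole 0.32 [297.6 294.2] [441.5  40.2  83. ]
scene plate_eye_hole 0.94 [325.7 217.1] [597.8 166.9  83. ]
scene bore_0 0.75 [427.3 342.9] [ 543.4 -159.2   80. ]
scene bore_0 0.59 [393.4 333.9] [ 513.6 -114.9   80. ]
scene bore_0 0.56 [353.5 330. ] [468.9 -71.6  80. ]
scene bore_1 0.75 [427.3 342.9] [ 543.4 -159.2   80. ]
scene bore_1 0.59 [393.4 333.9] [ 513.6 -114.9   80. ]
scene bore_1 0.56 [353.5 330. ] [468.9 -71.6  80. ]
scene bore_2 0.75 [427.3 342.9] [ 543.4 -159.2   80. ]
scene bore_2 0.59 [393.4 333.9] [ 513.6 -114.9   80. ]
scene bore_
[... 1276 characters left out ...]
] [ 545.9 -156.5   80. ]
side bore_2 0.93 [337.3 310.9] [ 507.9 -109.6   80. ]
side bore_2 0.84 [309.8 299.9] [479.1 -68.6  80. ]
side bore_2 0.83 [375.3 324.2] [ 545.9 -156.5   80. ]
side drift_handle 0.9 [375.6 308.1] [ 542.8 -160.8  107.5]
side drift_shoulder 0.58 [374.3 326.9] [ 541.9 -162.5   80. ]
side bolt_a_head 0.73 [341.8 309.9] [ 512.  -116.8   85. ]
side tool_block 0.74 [338.3 356.5] [ 513.2 -106.2    0. ]
side drawbar 0.72 [289.7 260.4] [525.8 253.2   0. ]
[-111.56635509   -0.67222337  -16.28255486] [ 307.55433065 -663.50627048  419.05202071] 474.98196543290913
[ 1.65109159e+02 -1.42738771e-02  6.70217774e+01] [159.61000156 557.4998073  384.53674855] 395.00353700889383
1.95 14.0
```

Run:
```python
import cv2,numpy as np
a=cv2.imread('pics/scene0.png');b=cv2.imread('pics/wrist0.png')
c=np.hstack([cv2.resize(a[150:420,200:500],(440,396)),cv2.resize(b,(360,396))])
cv2.imwrite('pics/m0.png',c)
```

```text
(no output)
```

View pics/m0.png

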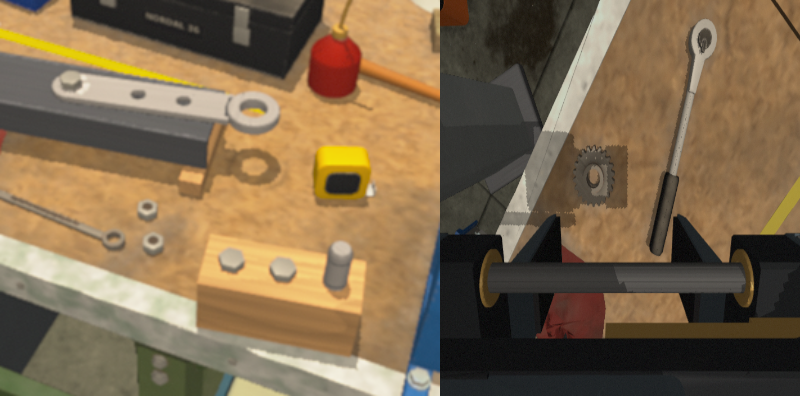

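```bash
cat >> h.py <<'E'
def Rd(yaw): return R.from_euler('xyz',[180,0,yaw],degrees=True)
def plan(targets):
    "targets: list of (x,y,z,yaw,rows); prints calls of rows from measured pose"
    s=sensors.state(); p=np.array(s["ee_pos"]); r=R.from_euler('xyz',s["ee_rot"],degrees=True)
    rows=[]
    for x,y,z,yaw,n in targets:
        p1=np.array([x,y,z]); r1=Rd(yaw); dv=(r.inv()*r1).as_rotvec(); r0=r; p0=p
        for i in range(n):
            rn=r0*R.from_rotvec(dv*(i+1)/n); pn=p0+(p1-p0)*(i+1)/n
            rows.append(np.r_[r.inv().apply(pn-p)/10,(r.inv()*rn).as_rotvec()]); p,r=pn,rn
    for i in range(0,len(rows),5):
        print([[float(v) for v in np.round(q,3)] for q in rows[i:i+5]])
def st():
    s=sensors.state(); print(round(s["time_s"],2),np.round(s["ee_pos"],2),np.round(s["ee_rot"],2),np.round(s["force"],1),round(s["gripper_width"],1),round(s["gripper_force"],1)); return s
E
python3 - <<'E'
from h import *
plan([(385,183.8,197,127,10),(545,-161,200,127,10)])
E
```

```text
[[-2.821, -2.55, -0.019, 0.0, 0.0, 0.052], [-2.951, -2.399, -0.019, 0.0, 0.0, 0.052], [-3.072, -2.242, -0.019, 0.0, 0.0, 0.052], [-3.185, -2.079, -0.019, 0.0, 0.0, 0.052], [-3.289, -1.91, -0.019, 0.0, 0.0, 0.052]]
[[-3.384, -1.735, -0.019, 0.0, 0.0, 0.052], [-3.47, -1.556, -0.019, 0.0, 0.0, 0.052], [-3.546, -1.373, -0.019, 0.0, 0.0, 0.052], [-3.613, -1.186, -0.019, 0.0, 0.0, 0.052], [-3.67, -0.996, -0.019, 0.0, 0.0, 0.052]]
[[-3.717, -0.797, -0.03, -0.0, -0.0, -0.0], [-3.717, -0.797, -0.03, -0.0, -0.0, -0.0], [-3.717, -0.797, -0.03, -0.0, -0.0, -0.0], [-3.717, -0.797, -0.03, -0.0, -0.0, -0.0], [-3.717, -0.797, -0.03, -0.0, -0.0, -0.0]]
[[-3.717, -0.797, -0.03, -0.0, -0.0, -0.0], [-3.717, -0.797, -0.03, -0.0, -0.0, -0.0], [-3.717, -0.797, -0.03, -0.0, -0.0, -0.0], [-3.717, -0.797, -0.03, -0.0, -0.0, -0.0], [-3.717, -0.797, -0.03, -0.0, -0.0, -0.0]]
```

step_arm:
  plan: [-2.82,-2.55,-0.02,0,0,0.052,-2.95,-2.4,-0.02,0,0,0.052,-3.07,-2.24,-0.02,0,0,0.052,-3.18,-2.08,-0.02,0,0,0.052,-3.29,-1.91,-0.02,0,0,0.052]

```text
time_s: 2.37
ee_pos: [305.5, 354.9, 196.1]
ee_rot: [180.0, 0.0, 141.9]
force: [0.6, -0.8, 0.6]
gripper_width: 91.4
gripper_force: 0.0
```

step_arm:
  plan: [-3.38,-1.73,-0.02,0,0,0.052,-3.47,-1.56,-0.02,0,0,0.052,-3.55,-1.37,-0.02,0,0,0.052,-3.61,-1.19,-0.02,0,0,0.052,-3.67,-1.0,-0.02,0,0,0.052]

```text
time_s: 2.78
ee_pos: [385.6, 182.3, 197.4]
ee_rot: [179.9, 0.0, 127.0]
force: [1.1, -0.4, 0.1]
gripper_width: 91.1
gripper_force: 0.0
```

step_arm:
  plan: [-3.72,-0.8,-0.03,0,0,0,-3.72,-0.8,-0.03,0,0,0,-3.72,-0.8,-0.03,0,0,0,-3.72,-0.8,-0.03,0,0,0,-3.72,-0.8,-0.03,0,0,0]

```text
time_s: 3.2
ee_pos: [466.1, 9.7, 198.8]
ee_rot: [180.0, 0.0, 127.1]
force: [0.3, 0.9, -0.0]
gripper_width: 91.1
gripper_force: 0.0
```

step_arm:
  plan: [-3.72,-0.8,-0.03,0,0,0,-3.72,-0.8,-0.03,0,0,0,-3.72,-0.8,-0.03,0,0,0,-3.72,-0.8,-0.03,0,0,0,-3.72,-0.8,-0.03,0,0,0]

```text
time_s: 3.62
ee_pos: [546.4, -162.9, 200.1]
ee_rot: [180.0, 0.0, 127.1]
force: [0.5, -0.5, 0.4]
gripper_width: 90.8
gripper_force: 0.0
```

Run:
```python
from h import *
st()
look("wrist","w1.png",["drift_handle","drift_shoulder","bolt_a_head"])
st()
```

```text
3.62 [ 546.44 -162.85  200.14] [1.7998e+02 1.0000e-02 1.2710e+02] [ 0.5 -0.5  0.4] 90.8 0.0
wrist drift_handle 0.58 [315.  228.3] [ 544.9 -157.8  107.5]
wrist drift_shoulder 0.61 [315. 219.] [ 544.3 -156.8   80. ]
wrist bolt_a_head 0.89 [312.4 152.2] [ 511.  -116.2   85. ]
3.82 [ 545.8  -161.45  199.48] [-1.7998e+02 -8.0000e-02  1.2702e+02] [ 0.2 -0.   0.1] 91.3 0.0
```

View pics/w1.png

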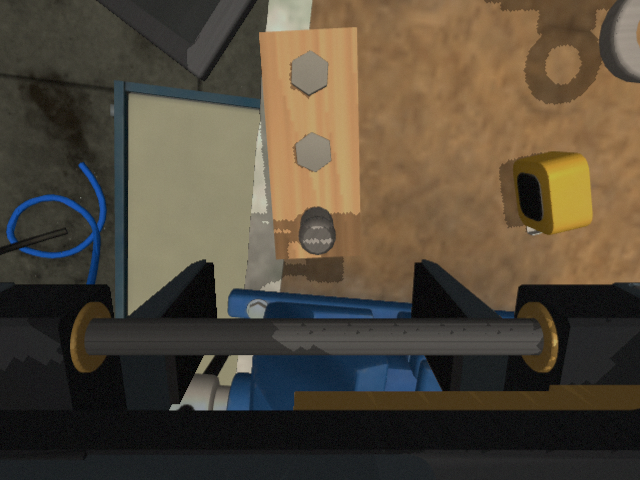

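Run:
```python
import cv2,numpy as np
a=cv2.imread('pics/scene0.png')[250:480,340:640];b=cv2.imread('pics/side0.png')[230:460,250:550]
cv2.imwrite('pics/m1.png',np.hstack([cv2.resize(a,(400,307)),cv2.resize(b,(400,307))]))
```

```text
(no output)
```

View pics/m1.png

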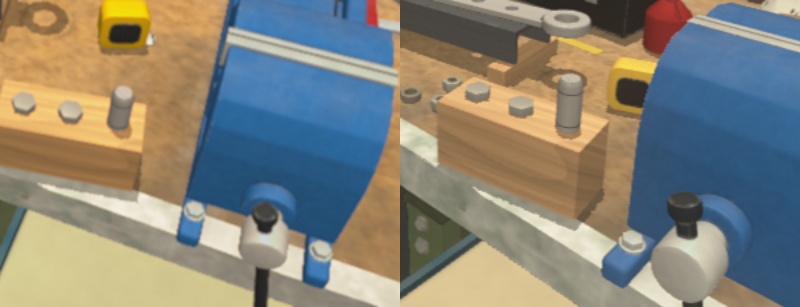

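Run:
```python
from h import *
S=viewer.grab_frame("scene");D=viewer.grab_frame("side");W=viewer.grab_frame("wrist")
def tri(*prs):
    A=np.zeros((3,3));b=np.zeros(3)
    for p,uv in prs:
        c,d=ray(p,uv);d=d/np.linalg.norm(d);P=np.eye(3)-np.outer(d,d);A+=P;b+=P@c
    X=np.linalg.solve(A,b);print(np.round(X),[np.round(proj(p,X)) for p,_ in prs])
tri((S,(511,274)),(D,(471,245)))   # jaw left end
tri((S,(486,319+87)),(D,(250+230*.75,230+150+30)))
for z in(0,50,80,120,160): print(z,atz(W,(250,293),z).round(),atz(W,(330,300),z).round(),atz(W,(410,305),z).round())
r=Rd(127).as_matrix(); print(r)
c=np.hstack([cv2.resize(S["img"][200:440,380:640],(400,370)),cv2.resize(D["img"][200:440,380:640],(400,370))])
cv2.imwrite('pics/m2.png',c[:,:,::-1])
```

```text
[ 646. -202.  203.] [array([511., 274.]), array([471., 245.])]
[ 560. -274.   32.] [array([485., 407.]), array([423., 409.])]
0 [ 547. -272.    0.] [ 620. -227.    0.] [ 691. -180.    0.]
50 [ 542. -251.   50.] [ 605. -211.   50.] [ 667. -170.   50.]
80 [ 538. -237.   80.] [ 596. -202.   80.] [ 652. -164.   80.]
120 [ 534. -220.  120.] [ 584. -189.  120.] [ 633. -156.  120.]
160 [ 529. -203.  160.] [ 572. -176.  160.] [ 614. -148.  160.]
[[-6.01815023e-01  7.98635510e-01  9.78046421e-17]
 [ 7.98635510e-01  6.01815023e-01  7.37010842e-17]
 [ 0.00000000e+00  1.22464680e-16 -1.00000000e+00]]
```

View pics/m2.png

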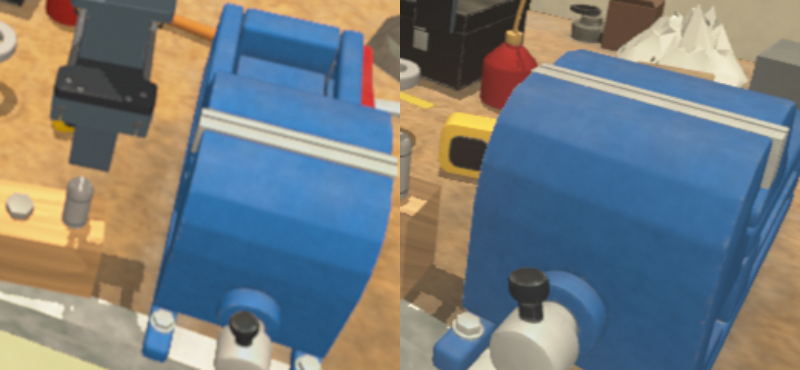

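step_arm:
  plan: [0.24,0.05,3.3,0,0,0,0,0,3.3,0,0,0,0,0,3.1,0,0,0,0,0,0,0,0,0,0,0,0,0,0,0]

```text
time_s: 4.38
ee_pos: [543.9, -157.3, 102.6]
ee_rot: [-179.9, -0.1, 127.2]
force: [0.1, 0.6, 0.7]
gripper_width: 91.4
gripper_force: 0.0
```

step_arm:
  plan: [0,0,0,0,0,0,0,0,0,0,0,0,0,0,0,0,0,0,0,0,0,0,0,0,0,0,0,0,0,0]
  hand: 0
  newtons: 50

```text
time_s: 4.8
ee_pos: [545.4, -158.8, 104.1]
ee_rot: [179.9, 0.1, 127.1]
force: [0.5, 0.1, 0.7]
gripper_width: 60.6
gripper_force: 0.0
```

step_arm:
  plan: [0,0,0,0,0,0,0,0,0,0,0,0,0,0,0,0,0,0]

```text
time_s: 5.05
ee_pos: [544.9, -158.7, 103.1]
ee_rot: [180.0, -0.0, 127.1]
force: [-0.7, -0.5, -0.9]
gripper_width: 40.3
gripper_force: 0.0
```

step_arm:
  plan: [0,0,0,0,0,0,0,0,0,0,0,0,0,0,0,0,0,0,0,0,0,0,0,0,0,0,0,0,0,0]

```text
time_s: 5.47
ee_pos: [545.1, -158.6, 103.0]
ee_rot: [180.0, -0.0, 127.1]
force: [-0.3, 0.1, -1.1]
gripper_width: 23.2
gripper_force: 50.0
```

step_arm:
  plan: [0,0,-1.0,0,0,0,0,0,-3,0,0,0,0,0,-3,0,0,0,0,0,-2.5,0,0,0,0,0,0,0,0,0]

```text
time_s: 5.88
ee_pos: [547.8, -159.7, 204.1]
ee_rot: [179.6, 0.5, 127.1]
force: [1.7, 0.1, -1.6]
gripper_width: 23.3
gripper_force: 50.0
```

Run:
```python
from h import *
st()
p=look("wrist","w2.png",["drift_tip","drift_handle"] if 0 else ["drift_handle"])
st()
plan([(594,163,197,130,9)])
```

```text
5.88 [ 547.83 -159.69  204.09] [179.65   0.51 127.13] [ 1.7  0.1 -1.6] 23.3 50.0
wrist drift_handle 0.65 [312.2 284.8] [ 573.4 -192.8  107.5]
wrist drift_handle 0.29 [306.2 150.3] [ 508.5 -114.3  107.5]
5.98 [ 544.92 -158.74  198.78] [1.7996e+02 7.0000e-02 1.2713e+02] [ 1.3  0.6 -2.4] 23.4 50.0
[[2.521, 2.593, 0.019, 0.0, 0.0, -0.006], [2.507, 2.607, 0.019, 0.0, 0.0, -0.006], [2.492, 2.621, 0.019, 0.0, 0.0, -0.006], [2.477, 2.634, 0.019, 0.0, 0.0, -0.006], [2.463, 2.648, 0.019, 0.0, 0.0, -0.006]]
[[2.448, 2.662, 0.019, 0.0, 0.0, -0.006], [2.433, 2.675, 0.02, 0.0, 0.0, -0.006], [2.418, 2.689, 0.02, 0.0, 0.0, -0.006], [2.403, 2.702, 0.02, 0.0, 0.0, -0.006]]
```

step_arm:
  plan: [2.52,2.6,0.02,0,0,-0.006,2.5,2.61,0.02,0,0,-0.006,2.49,2.62,0.02,0,0,-0.006,2.48,2.63,0.02,0,0,-0.006,2.46,2.65,0.02,0,0,-0.006]

```text
time_s: 6.4
ee_pos: [570.6, 21.5, 194.7]
ee_rot: [-179.8, -0.2, 128.8]
force: [0.8, -0.9, -1.8]
gripper_width: 23.4
gripper_force: 50.0
```

step_arm:
  plan: [2.45,2.66,0.02,0,0,-0.006,2.43,2.67,0.02,0,0,-0.006,2.42,2.69,0.02,0,0,-0.006,2.4,2.7,0.02,0,0,-0.006,0,0,0,0,0,0]

```text
time_s: 6.82
ee_pos: [592.7, 169.4, 193.3]
ee_rot: [-180.0, -0.3, 130.5]
force: [-0.2, -0.4, -1.8]
gripper_width: 23.2
gripper_force: 50.0
```

Run:
```python
from h import *
s=st()
p=look("wrist","w3.png",["plate_mid_hole","plate_eye_hole","drawbar_eye_hole","drawbar_mid_hole"])
s=st()
for n in("drift_handle","drift_tip","drift_shoulder"):
    for r in viewer.pinpoint(n,p)[:1]:
        z=s["ee_pos"][2]+5-{"drift_handle":0,"drift_tip":93.5,"drift_shoulder":27.5}[n]
        print(n,r["score"],r["location"],atz(p,r["location"],z))
print(proj(p,s["ee_pos"]),cam(p)[0])
cv2.imwrite('pics/w3c.png',cv2.resize(p["img"][100:400,150:500,::-1],(700,600)))
```

```text
6.82 [592.71 169.37 193.34] [-179.95   -0.29  130.52] [-0.2 -0.4 -1.8] 23.2 50.0
wrist plate_mid_hole 0.91 [313.2 159.9] [558.1 210.3  83. ]
wrist plate_mid_hole 0.54 [315.5 267.1] [614.3 147.6  83. ]
wrist plate_eye_hole 0.94 [309.5 240. ] [596.1 161.5  83. ]
wrist drawbar_eye_hole 0.9 [300.6 231.2] [587.3 160.7  75. ]
wrist drawbar_mid_hole 0.61 [301.1 153.4] [548.2 207.7  75. ]
wrist drawbar_mid_hole 0.37 [ 21.9 356.4] [474.9 -84.2  75. ]
7.07 [592.77 161.82 195.1 ] [-1.7985e+02 -4.0000e-02  1.3016e+02] [ 0.2  0.1 -0.8] 23.3 50.0
drift_handle 0.74 [312.3, 283.7] [592.61389558 169.8007546  200.09686431]
drift_tip 0.74 [316.7, 235.6] [594.11444449 172.29749123 106.59686431]
drift_shoulder 0.75 [316.2, 264.0] [593.43491429 172.01455198 172.59686431]
[np.float64(302.39234493282663), np.float64(291.4846567176121)] [547.28308445 223.98894312 383.19623217]
```

View pics/w3c.png

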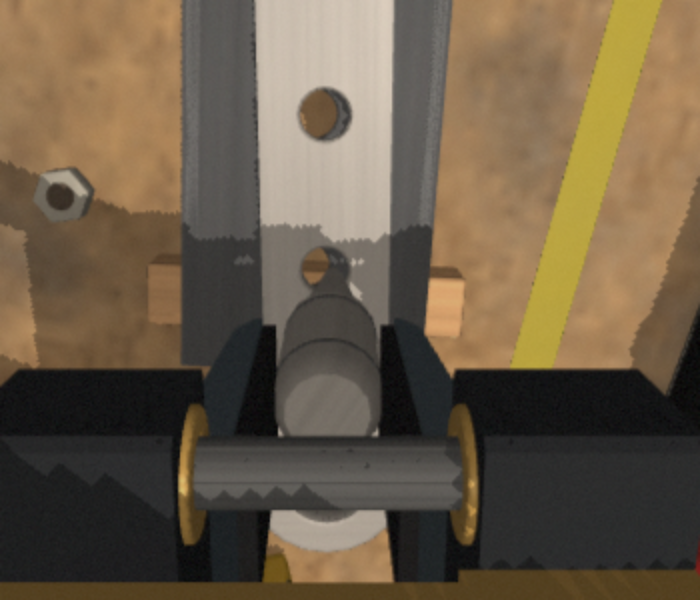

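Run:
```python
from h import *
s=st()
p=viewer.grab_frame("wrist")
import json; json.dump({k:(np.array(v).tolist()) for k,v in p.items() if k!="img"},open('w4.json','w'))
cv2.imwrite('pics/w4.png',p["img"][:,:,::-1])
cv2.imwrite('pics/w4c.png',cv2.resize(p["img"][110:270,220:420,::-1],(800,640),interpolation=cv2.INTER_CUBIC)[:600])
# sub-pixel edge profile across the drawbar at a few rows
g=cv2.GaussianBlur(cv2.cvtColor(p["img"],cv2.COLOR_RGB2GRAY),(3,5),0).astype(int)
for r in (130,180,200): print(r,[(c,g[r,c]) for c in range(225,400) if abs(g[r,c+1]-g[r,c-1])>22])
```

```text
7.22 [593.35 161.81 196.12] [-1.7997e+02 -1.0000e-02  1.3012e+02] [-0.1 -0.2 -2.8] 23.5 50.0
130 [(244, np.int64(130)), (245, np.int64(113)), (246, np.int64(98)), (282, np.int64(88)), (283, np.int64(112)), (284, np.int64(160)), (285, np.int64(188)), (350, np.int64(188)), (351, np.int64(148)), (352, np.int64(111)), (378, np.int64(122))]
180 [(244, np.int64(128)), (245, np.int64(109)), (284, np.int64(85)), (285, np.int64(136)), (286, np.int64(173)), (349, np.int64(185)), (350, np.int64(160)), (351, np.int64(120)), (352, np.int64(96)), (373, np.int64(105)), (374, np.int64(125))]
200 [(245, np.int64(119)), (246, np.int64(101)), (285, np.int64(106)), (286, np.int64(150)), (287, np.int64(175)), (349, np.int64(175)), (350, np.int64(144)), (351, np.int64(109)), (372, np.int64(111))]
```

View pics/w4c.png

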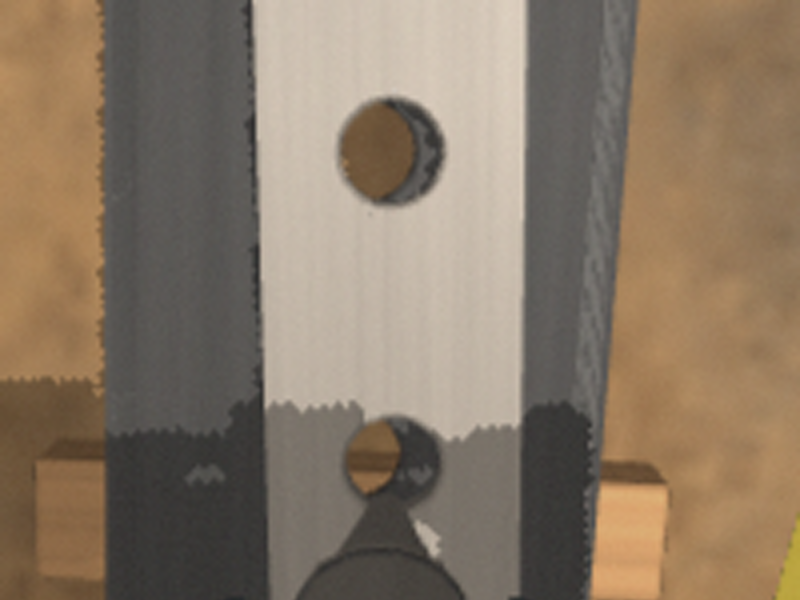

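Run:
```python
from h import *
import json
p=json.load(open('w4.json')); P=lambda x,y:(220+x/4-.4,110+y/4-.4)
M=atz(p,P(391.5,151.5),83)[:2];E=atz(p,P(393,461),83)[:2];T=atz(p,P(385,497),107.3)[:2]
print("M",M,"E",E,np.linalg.norm(E-M),"tip",T)
u=(E-M)/np.linalg.norm(E-M);n=np.array([-u[1],u[0]]);print("plate dir",np.degrees(np.arctan2(u[1],u[0])))
piv=(M-90*u+E-150*u)/2;print("pivot",piv)
for nm,x1,y1,x2,y2 in(("L",103,100,106,550),("Rout",628,100,593,550),("Rin",600,100,572,550)):
    a=atz(p,P(x1,y1),75)[:2];b=atz(p,P(x2,y2),75)[:2];d=(b-a)/np.linalg.norm(b-a)
    print(nm,"dir",np.degrees(np.arctan2(d[1],d[0])),"dist of pivot,M,E along n",[(q-a)@np.array([-d[1],d[0]]) for q in(piv,M,E)])
# visible drawbar hole left edges: crescent boundary in plate holes
print([atz(p,P(*q),75)[:2] for q in((338,151),(345,461))])
for yaw in(-48.5,-49,-49.5,-50):
    print(yaw,piv+90*np.array([np.cos(np.radians(yaw)),np.sin(np.radians(yaw))]),piv+150*np.array([np.cos(np.radians(yaw)),np.sin(np.radians(yaw))]))
```

```text
M [556.02889786 211.54766659] E [594.61632488 166.60989177] 59.23169024905302 tip [594.078431   164.64514277]
plate dir -49.34778336504553
pivot [497.14670211 280.12012809]
L dir -51.924098578752954 dist of pivot,M,E along n [np.float64(51.04350475379129), np.float64(55.106275435306884), np.float64(57.7687418254835)]
Rout dir -52.03695739622398 dist of pivot,M,E along n [np.float64(-48.830076778007516), np.float64(-44.58945913630611), np.float64(-41.81044382146482)]
Rin dir -51.37689212455008 dist of pivot,M,E along n [np.float64(-42.595403968702634), np.float64(-39.395151735430936), np.float64(-37.29792186963035)]
[array([548.36321833, 204.8434629 ]), array([588.4741981 , 159.01900538])]
-48.5 [556.78250645 212.71411322] [596.53970934 167.77676997]
-49 [556.19201472 212.19626587] [595.55555646 166.91369105]
-49.5 [555.59702646 211.68359118] [594.56390936 166.05923325]
-50 [554.99758698 211.17612821] [593.56484356 165.21346162]
```

step_arm:
  plan: [0.12,-0.25,0,0,0,0,0,0,1.0,0,0,0,0,0,1.6,0,0,0,0,0,1.5,0,0,0,0,0,0,0,0,0]

```text
time_s: 7.68
ee_pos: [589.2, 162.0, 151.8]
ee_rot: [-179.8, -0.1, 130.2]
force: [-0.0, 0.6, -3.2]
gripper_width: 23.7
gripper_force: 50.0
```

Run:
```python
from h import *
s=st()
p=viewer.grab_frame("wrist")
cv2.imwrite('pics/w5c.png',cv2.resize(p["img"][110:310,220:420,::-1],(600,600),interpolation=cv2.INTER_CUBIC))
st()
```

```text
7.68 [589.18 162.02 151.76] [-1.7977e+02 -1.5000e-01  1.3020e+02] [-0.   0.6 -3.2] 23.7 50.0
7.73 [589.85 162.12 153.43] [-1.7985e+02 -1.0000e-01  1.3021e+02] [ 0.  -0.6 -2.1] 23.5 50.0
```

View pics/w5c.png

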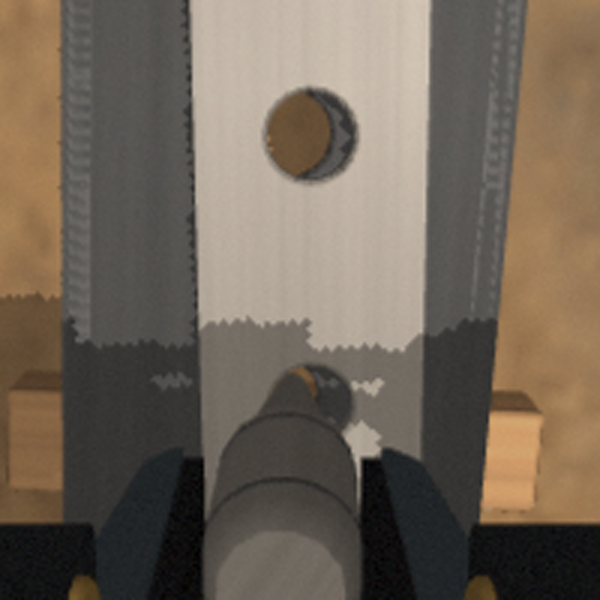

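step_arm:
  plan: [0,-0.05,0.5,0,0,0,0,-0.05,0.5,0,0,0,0,-0.05,0.5,0,0,0,0,-0.05,0.5,0,0,0,0,-0.05,0.5,0,0,0]

```text
time_s: 8.15
ee_pos: [590.6, 161.1, 132.6]
ee_rot: [179.7, 0.1, 130.2]
force: [-0.3, -0.1, 7.1]
gripper_width: 23.2
gripper_force: 50.0
```

step_arm:
  plan: [0,0,0,0,0,0,0,0,0,0,0,0]

```text
time_s: 8.32
ee_pos: [589.8, 161.1, 131.2]
ee_rot: [179.8, 0.1, 130.2]
force: [1.4, 1.8, 2.8]
gripper_width: 23.4
gripper_force: 50.0
```

step_arm:
  plan: [0,0,0.5,0,0,0,0,0,0.5,0,0,0,0,0,0,0,0,0]

```text
time_s: 8.57
ee_pos: [589.0, 160.7, 120.5]
ee_rot: [180.0, 0.0, 130.2]
force: [1.0, 0.5, 2.3]
gripper_width: 23.2
gripper_force: 50.0
```

Going in smoothly; continue to home.

step_arm:
  plan: [0,0,0.5,0,0,0,0,0,0.5,0,0,0,0,0,0.3,0,0,0,0,0,0,0,0,0]

```text
time_s: 8.9
ee_pos: [588.5, 160.5, 107.2]
ee_rot: [-179.9, -0.0, 130.2]
force: [-1.2, 0.4, 1.8]
gripper_width: 23.3
gripper_force: 50.0
```

step_arm:
  plan: [0,0,0.2,0,0,0,0,0,0.2,0,0,0,0,0,0,0,0,0,0,0,0,0,0,0]

```text
time_s: 9.23
ee_pos: [588.9, 160.6, 105.7]
ee_rot: [180.0, 0.0, 130.2]
force: [-4.1, -1.6, 12.5]
gripper_width: 23.2
gripper_force: 50.0
```

step_arm:
  plan: [0,0,0,0,0,0,0,0,0,0,0,0,0,0,0,0,0,0,0,0,0,0,0,0]
  hand: 6

```text
time_s: 9.57
ee_pos: [588.6, 160.7, 102.5]
ee_rot: [-179.9, -0.0, 130.2]
force: [0.1, -0.6, 0.3]
gripper_width: 46.9
gripper_force: 0.0
```

step_arm:
  plan: [0,0,-1,0,0,0,0,0,-3,0,0,0,0,0,-3,0,0,0,0,0,-2,0,0,0,0,0,0,0,0,0]

```text
time_s: 9.98
ee_pos: [591.8, 161.5, 199.0]
ee_rot: [179.5, 0.2, 130.2]
force: [0.6, 0.3, -0.7]
gripper_width: 60.0
gripper_force: 0.0
```

Run:
```python
from h import *
import json
s=st()
p=viewer.grab_frame("wrist")
json.dump({k:(np.array(v).tolist()) for k,v in p.items() if k!="img"},open('w6.json','w'))
cv2.imwrite('pics/w6.png',p["img"][:,:,::-1])
cv2.imwrite('pics/w6c.png',cv2.resize(p["img"][110:290,220:420,::-1],(667,600),interpolation=cv2.INTER_CUBIC))
s=st()
plan([(511,-116,200,127,8)])
```

```text
9.98 [591.79 161.51 198.96] [179.47   0.25 130.22] [ 0.6  0.3 -0.7] 60.0 0.0
10.03 [590.47 161.15 196.28] [1.7969e+02 1.4000e-01 1.3022e+02] [-0.8  1.  -1.1] 60.1 0.0
[[-2.004, -2.995, -0.058, 0.001, 0.0, 0.007], [-2.025, -2.981, -0.056, 0.001, 0.0, 0.007], [-2.046, -2.967, -0.055, 0.001, 0.0, 0.007], [-2.067, -2.953, -0.053, 0.001, 0.0, 0.007], [-2.087, -2.938, -0.052, 0.001, 0.0, 0.007]]
[[-2.108, -2.923, -0.051, 0.001, 0.0, 0.007], [-2.128, -2.908, -0.049, 0.001, 0.0, 0.007], [-2.149, -2.893, -0.048, 0.001, 0.0, 0.007]]
```

View pics/w6c.png

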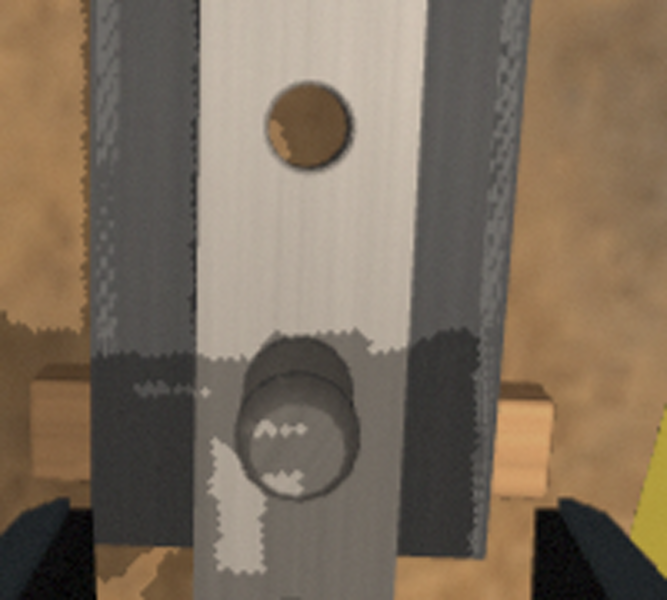

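step_arm:
  plan: [-2.0,-3.0,-0.05,0,0,0.007,-2.02,-2.98,-0.05,0,0,0.007,-2.05,-2.97,-0.05,0,0,0.007,-2.07,-2.95,-0.05,0,0,0.007,-2.09,-2.94,-0.05,0,0,0.007]

```text
time_s: 10.45
ee_pos: [537.6, -13.8, 194.4]
ee_rot: [-179.9, -0.1, 128.2]
force: [0.6, -0.4, 0.8]
gripper_width: 60.2
gripper_force: 0.0
```

step_arm:
  plan: [-2.1,-2.92,-0.05,0,0,0.007,-2.13,-2.91,-0.05,0,0,0.007,-2.15,-2.9,-0.05,0,0,0.007,0,0,0,0,0,0,0,0,0,0,0,0]

```text
time_s: 10.87
ee_pos: [508.3, -117.6, 196.2]
ee_rot: [-179.9, -0.1, 126.8]
force: [-0.7, 0.3, -0.5]
gripper_width: 59.6
gripper_force: 0.0
```

Run:
```python
from h import *
import json
s=st()
p=viewer.grab_frame("wrist")
for r in viewer.pinpoint("bolt_a_head",p)[:3]: print(r["score"],r["location"],atz(p,r["location"],85))
json.dump({k:(np.array(v).tolist()) for k,v in p.items() if k!="img"},open('w7.json','w'))
cv2.imwrite('pics/w7.png',p["img"][:,:,::-1])
# head tops: bright grey low-saturation blobs on wood
h=cv2.cvtColor(p["img"],cv2.COLOR_RGB2HSV); m=((h[:,:,1]<45)&(h[:,:,2]>90)).astype(np.uint8); m=cv2.morphologyEx(m,cv2.MORPH_OPEN,np.ones((3,3)))
n,l,t,c=cv2.connectedComponentsWithStats(m)
for i in range(1,n):
    if 400<t[i,4]<3000 and 250<c[i,0]<380:
        k=cv2.findContours((l==i).astype(np.uint8),0,2)[0][0]
        print(c[i],t[i],cv2.minAreaRect(k),atz(p,c[i],90))
p6=json.load(open('w6.json')); Q=lambda x,y:(220+x/3.333-.35,110+y/3.333-.35)
print("mid",atz(p6,Q(309,126),83),"drift top",atz(p6,Q(297,437),138),p6["position"])
st()
```

```text
10.87 [ 508.26 -117.6   196.16] [-1.7994e+02 -1.2000e-01  1.2681e+02] [-0.7  0.3 -0.5] 59.6 0.0
0.66 [316.6, 228.8] [ 510.45063246 -115.48546732   85.        ]
[266.11493758 262.61988808] [ 253  167   27  151 2323] ((266.0, 242.0), (150.0, 26.0), 90.0) [ 494.413018   -160.26560254   90.        ]
[258.97376093 374.33381924] [246 355  27  36 686] ((258.2818908691406, 372.9026794433594), (22.534164428710938, 37.9431266784668), 10.007980346679688) [ 547.14094664 -245.71823828   90.        ]
mid [552.69916107 208.98653657  83.        ] drift top [587.95929658 163.22312624 138.        ] [544.0361957137025, 216.50258755239636, 388.10092532879696]
10.97 [ 509.11 -115.76  196.43] [-1.7998e+02 -1.0000e-01  1.2701e+02] [ 0.3  0.4 -0. ] 60.1 0.0
```

step_arm:
  plan: [-0.15,0.03,3.5,0,0,0,0,0,3.5,0,0,0,0,0,2.2,0,0,0,0,0,0.7,0,0,0,0,0,0,0,0,0]

```text
time_s: 11.38
ee_pos: [509.5, -115.8, 96.3]
ee_rot: [-179.8, -0.2, 127.1]
force: [-0.1, 0.7, -0.3]
gripper_width: 59.8
gripper_force: 0.0
```

step_arm:
  plan: [0,0,0,0,0,0,0,0,0,0,0,0,0,0,0,0,0,0]
  hand: 4.5

```text
time_s: 11.63
ee_pos: [511.9, -117.5, 99.9]
ee_rot: [179.9, 0.2, 127.0]
force: [0.7, -0.7, -0.3]
gripper_width: 45.8
gripper_force: 0.0
```

step_arm:
  plan: [0,0,0,0,0,0,0,0,0,0,0,0,0,0,0,0,0,0,0,0,0,0,0,0,0,0,0,0,0,0]
  hand: 0
  newtons: 35

```text
time_s: 12.05
ee_pos: [510.5, -117.5, 98.4]
ee_rot: [180.0, 0.0, 127.0]
force: [0.2, 0.5, 0.7]
gripper_width: 14.3
gripper_force: 0.0
```

Run:
```python
from h import *
s=st()
p=viewer.grab_frame("wrist");q=viewer.grab_frame("side")
a=cv2.resize(p["img"][60:340,180:460],(400,400));b=cv2.resize(q["img"][240:400,260:420],(400,400),interpolation=cv2.INTER_CUBIC)
cv2.imwrite('pics/w8.png',np.hstack([a,b])[:,:,::-1])
```

```text
12.05 [ 510.54 -117.52   98.37] [1.7999e+02 1.0000e-02 1.2701e+02] [0.2 0.5 0.7] 14.3 0.0
```

View pics/w8.png

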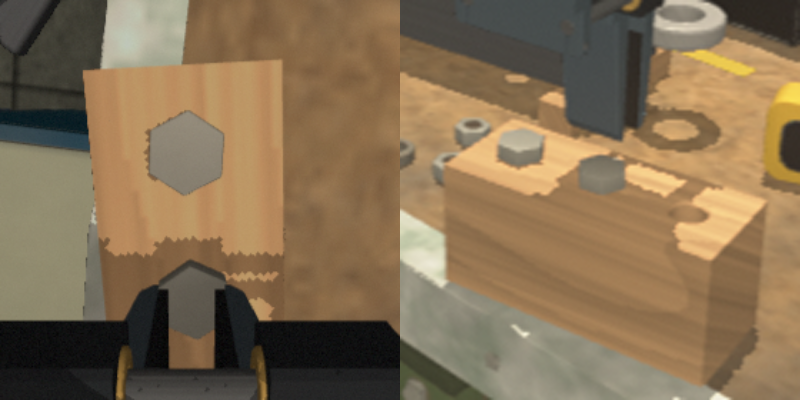

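Run:
```python
from h import *
s=st()
p=viewer.grab_frame("wrist");q=viewer.grab_frame("side")
r=R.from_euler('xyz',s["ee_rot"],degrees=True);t=np.array(s["ee_pos"])
for v in((16,7,14),(16,-7,14),(-16,7,14),(0,0,14),(0,20,14),(0,-20,14)):
    X=t+r.apply(v);w=proj(p,X);e=proj(q,X)
    print(v,"wristcrop",np.round([(w[0]-180)/.7,(w[1]-60)/.7]),"sidecrop",np.round([(e[0]-260)*2.5+400,(e[1]-240)*2.5]))
for X in((510.5,-116,90),(477.5,-72,90),(544,-160,80)):
    w=proj(p,X);e=proj(q,X);print(X,"wristcrop",np.round([(w[0]-180)/.7,(w[1]-60)/.7]),"sidecrop",np.round([(e[0]-260)*2.5+400,(e[1]-240)*2.5]))
st()
```

```text
12.15 [ 510.49 -117.47   98.25] [180.    -0.   127.01] [ 0.2  0.5 -0.2] 6.3 0.0
(16, 7, 14) wristcrop [207. 260.] sidecrop [586. 163.]
(16, -7, 14) wristcrop [170. 260.] sidecrop [572. 173.]
(-16, 7, 14) wristcrop [207. 340.] sidecrop [633. 181.]
(0, 0, 14) wristcrop [189. 301.] sidecrop [602. 177.]
(0, 20, 14) wristcrop [241. 301.] sidecrop [622. 163.]
(0, -20, 14) wristcrop [136. 301.] sidecrop [582. 191.]
(510.5, -116, 90) wristcrop [191. 303.] sidecrop [602. 167.]
(477.5, -72, 90) wristcrop [192. 153.] sidecrop [524. 138.]
(544, -160, 80) wristcrop [191. 421.] sidecrop [688. 214.]
12.25 [ 510.49 -117.49   98.21] [ 1.8000e+02 -1.0000e-02  1.2701e+02] [ 0.1  0.4 -0.2] 0.9 0.0
```

step_arm:
  plan: [0,0,0.8,0,0,0,0,0,0.8,0,0,0,0,0,0,0,0,0,0,0,0,0,0,0]

```text
time_s: 12.58
ee_pos: [509.8, -117.2, 81.2]
ee_rot: [-179.9, -0.1, 127.0]
force: [0.6, 0.9, -0.4]
gripper_width: 0.2
gripper_force: 0.0
```

step_arm:
  plan: [0,0,0.15,0,0,0,0,0,0.15,0,0,0,0,0,0.1,0,0,0]

```text
time_s: 12.83
ee_pos: [510.6, -117.5, 78.2]
ee_rot: [180.0, 0.0, 127.0]
force: [-0.1, -0.4, -0.7]
gripper_width: 0.0
gripper_force: 0.0
```

step_arm:
  plan: [0,0,0.15,0,0,0,0,0,0.15,0,0,0,0,0,0.1,0,0,0]

```text
time_s: 13.08
ee_pos: [510.5, -117.4, 74.1]
ee_rot: [180.0, -0.0, 127.0]
force: [0.5, 0.0, 0.8]
gripper_width: 0.3
gripper_force: 0.0
```

step_arm:
  plan: [0,0,0.1,0,0,0,0,0,0.1,0,0,0,0,0,0.1,0,0,0]

```text
time_s: 13.33
ee_pos: [510.6, -117.5, 71.8]
ee_rot: [180.0, 0.0, 127.0]
force: [-2.1, 0.7, 10.6]
gripper_width: 0.2
gripper_force: 5.4
```

Run:
```python
from h import *
st()
q=viewer.grab_frame("side");p=viewer.grab_frame("wrist")
b=cv2.resize(q["img"][260:340,300:380],(500,500),interpolation=cv2.INTER_CUBIC)
a=cv2.resize(p["img"][200:350,240:390],(300,300),interpolation=cv2.INTER_CUBIC);a=np.vstack([a,np.zeros((200,300,3),np.uint8)])
cv2.imwrite('pics/w9.png',np.hstack([a,b])[:,:,::-1])
```

```text
13.33 [ 510.59 -117.48   71.75] [179.99   0.   127.01] [-2.1  0.7 10.6] 0.2 5.4
```

View pics/w9.png

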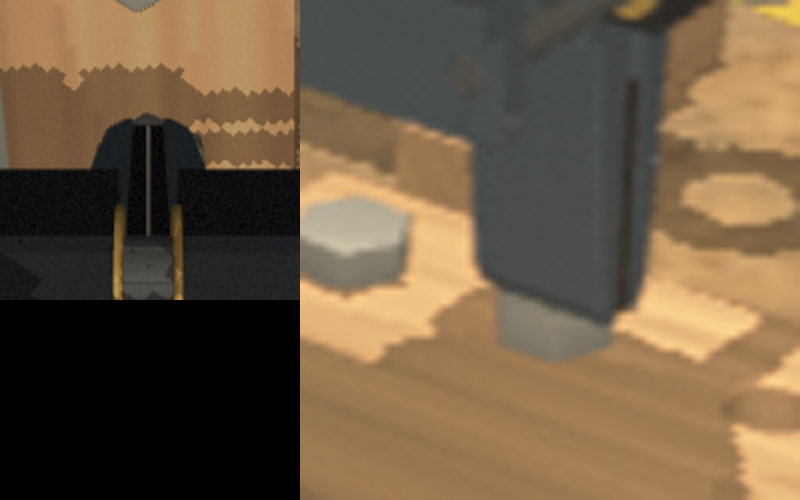

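step_arm:
  plan: [0,0,-1.0,0,0,0,0,0,0,0,0,0,0,0,0,0,0,0,0,0,0,0,0,0,0,0,0,0,0,0]
  hand: 5

```text
time_s: 13.85
ee_pos: [510.4, -117.4, 81.1]
ee_rot: [-180.0, -0.0, 127.0]
force: [-0.2, 0.6, 0.5]
gripper_width: 30.8
gripper_force: 0.0
```

step_arm:
  plan: [0,0,0,0,0,0,0,0,0,0,0,0,0,0,0,0,0,0,0,0,0,0,0,0]

```text
time_s: 14.18
ee_pos: [510.5, -117.4, 81.1]
ee_rot: [-180.0, -0.0, 127.0]
force: [0.4, 0.7, 0.8]
gripper_width: 50.0
gripper_force: 0.0
```

step_arm:
  plan: [0,0,0.8,0,0,0,0,0,0.6,0,0,0,0,0,0.25,0,0,0,0,0,0,0,0,0,0,0,0,0,0,0]

```text
time_s: 14.6
ee_pos: [510.3, -117.4, 64.3]
ee_rot: [-180.0, -0.0, 127.0]
force: [0.4, -0.2, 0.5]
gripper_width: 50.0
gripper_force: 0.0
```

step_arm:
  plan: [0,0,0,0,0,0,0,0,0,0,0,0,0,0,0,0,0,0,0,0,0,0,0,0,0,0,0,0,0,0]
  hand: 0
  newtons: 40

```text
time_s: 15.02
ee_pos: [510.8, -117.5, 65.0]
ee_rot: [180.0, 0.0, 127.0]
force: [0.8, 0.1, 0.4]
gripper_width: 24.6
gripper_force: 40.0
```

step_arm:
  plan: [0,0,-1,0,0,0,0,0,-2.5,0,0,0,0,0,-2.5,0,0,0,0,0,-2.0,0,0,0,0,0,0,0,0,0]

```text
time_s: 15.43
ee_pos: [513.3, -118.2, 149.5]
ee_rot: [179.7, 0.4, 127.0]
force: [0.3, -0.3, -1.1]
gripper_width: 24.6
gripper_force: 40.0
```

Run:
```python
from h import *
s=sensors.state(); s0=s; st()
p=viewer.grab_frame("wrist")
for n in("bolt_a_head","bolt_a"):
  for r in viewer.pinpoint(n,p)[:3]: print(n,r["score"],r["location"],atz(p,r["location"],s["ee_pos"][2]+20.5))
s=st()
plan([(551.8,208.1,145,128,10)])
```

```text
15.43 [ 513.3  -118.17  149.46] [179.67   0.4  127.01] [ 0.3 -0.3 -1.1] 24.6 40.0
bolt_a_head 0.88 [313.8, 294.3] [ 513.47965903 -116.99356998  169.95972353]
bolt_a 0.75 [309.1, 154.0] [473.79292464 -67.81090192 169.95972353]
bolt_a 0.67 [314.1, 286.6] [ 511.29839124 -113.8843621   169.95972353]
15.58 [ 509.78 -117.29  144.26] [-1.7996e+02 -6.0000e-02  1.2701e+02] [-0.5  0.5 -2. ] 24.5 40.0
[[2.345, 2.294, -0.007, -0.0, -0.0, -0.002], [2.341, 2.298, -0.007, -0.0, -0.0, -0.002], [2.337, 2.302, -0.007, -0.0, -0.0, -0.002], [2.333, 2.306, -0.007, -0.0, -0.0, -0.002], [2.329, 2.31, -0.007, -0.0, -0.0, -0.002]]
[[2.325, 2.314, -0.007, -0.0, -0.0, -0.002], [2.321, 2.318, -0.007, -0.0, -0.0, -0.002], [2.317, 2.322, -0.007, -0.0, -0.0, -0.002], [2.313, 2.326, -0.007, -0.0, -0.0, -0.002], [2.309, 2.33, -0.007, -0.0, -0.0, -0.002]]
```

step_arm:
  plan: [2.34,2.29,0,0,0,-0.002,2.34,2.3,0,0,0,-0.002,2.34,2.3,0,0,0,-0.002,2.33,2.31,0,0,0,-0.002,2.33,2.31,0,0,0,-0.002]

```text
time_s: 16.0
ee_pos: [530.2, 46.5, 143.0]
ee_rot: [-179.8, -0.1, 127.6]
force: [0.6, -0.8, -1.5]
gripper_width: 24.5
gripper_force: 40.0
```

step_arm:
  plan: [2.32,2.31,0,0,0,-0.002,2.32,2.32,0,0,0,-0.002,2.32,2.32,0,0,0,-0.002,2.31,2.33,0,0,0,-0.002,2.31,2.33,0,0,0,-0.002]

```text
time_s: 16.42
ee_pos: [551.0, 209.0, 142.7]
ee_rot: [-179.8, -0.1, 128.2]
force: [0.3, 0.1, -0.5]
gripper_width: 24.5
gripper_force: 40.0
```

step_arm:
  plan: [0,0,0,0,0,0,0,0,0,0,0,0,0,0,0,0,0,0,0,0,0,0,0,0,0,0,0,0,0,0]

```text
time_s: 16.83
ee_pos: [551.9, 206.6, 144.4]
ee_rot: [-179.9, -0.0, 128.1]
force: [0.3, -0.1, -1.0]
gripper_width: 24.5
gripper_force: 40.0
```

Run:
```python
from h import *
s=st()
p=viewer.grab_frame("wrist")
cv2.imwrite('pics/w10.png',p["img"][:,:,::-1])
for n in("bolt_a_head","drift_handle","plate_mid_hole"):
  for r in viewer.pinpoint(n,p)[:3]: print(n,round(r["score"],2),np.round(r["location"],1),[np.round(atz(p,r["location"],z),1) for z in (83,110.5,s["ee_pos"][2]+20.5)])
s=st(); 
plan([(551.8,208.1,s["ee_pos"][2],128,1)])
```

```text
16.83 [551.86 206.56 144.37] [-1.7994e+02 -1.0000e-02  1.2807e+02] [ 0.3 -0.1 -1. ] 24.5 40.0
bolt_a_head 0.62 [314.  294.5] [array([573.7, 180.4,  83. ]), array([566.5, 189.6, 110.5]), array([552.4, 207.6, 164.9])]
drift_handle 0.88 [317.2 348.7] [array([601.1, 149.3,  83. ]), array([590.9, 161.9, 110.5]), array([570.8, 186.7, 164.9])]
plate_mid_hole 0.81 [320.9 248. ] [array([556.9, 209.2,  83. ]), array([551.5, 215.2, 110.5]), array([541. , 227. , 164.9])]
17.03 [552.23 207.1  144.91] [179.99   0.   128.1 ] [ 0.2  0.2 -0.7] 24.4 40.0
[[0.105, 0.027, -0.0, 0.0, 0.0, 0.002]]
```

step_arm:
  plan: [0.1,0.02,0.6,0,0,0,0,0,0.5,0,0,0,0,0,0.5,0,0,0,0,0,0.4,0,0,0,0,0,0.2,0,0,0]

```text
time_s: 17.45
ee_pos: [551.4, 208.6, 121.8]
ee_rot: [-179.9, -0.0, 128.2]
force: [-0.1, -0.2, -1.3]
gripper_width: 24.2
gripper_force: 40.0
```

step_arm:
  plan: [0,0,0,0,0,0,0,0,0,0,0,0]

```text
time_s: 17.62
ee_pos: [551.7, 208.7, 122.5]
ee_rot: [-180.0, -0.0, 128.2]
force: [-0.5, -0.2, -1.6]
gripper_width: 24.7
gripper_force: 40.0
```

step_arm:
  plan: [0,0,0.4,0,0,0,0,0,0.4,0,0,0,0,0,0.4,0,0,0,0,0,0,0,0,0]

```text
time_s: 17.95
ee_pos: [551.4, 208.6, 109.8]
ee_rot: [-179.9, -0.0, 128.2]
force: [0.6, -0.3, -1.5]
gripper_width: 24.5
gripper_force: 40.0
```

step_arm:
  plan: [0,0,0.9,0,0,0,0,0,0.9,0,0,0,0,0,0.9,0,0,0,0,0,0.8,0,0,0,0,0,0.4,0,0,0]

```text
time_s: 18.37
ee_pos: [551.8, 208.4, 70.3]
ee_rot: [-180.0, 0.0, 128.2]
force: [1.8, -2.7, 0.1]
gripper_width: 24.3
gripper_force: 40.0
```

step_arm:
  plan: [0,0,0,0,0,0,0,0,0.1,0,0,0,0,0,0,0,0,0]

```text
time_s: 18.62
ee_pos: [551.8, 208.5, 70.6]
ee_rot: [-180.0, 0.0, 128.2]
force: [1.5, -2.5, -3.1]
gripper_width: 24.2
gripper_force: 40.0
```

step_arm:
  plan: [0,0,0,0,0,0,0,0,0,0,0,0,0,0,0,0,0,0,0,0,0,0,0,0,0,0,0,0,0,0]
  hand: 5.5

```text
time_s: 19.03
ee_pos: [551.7, 209.0, 71.0]
ee_rot: [180.0, -0.0, 128.2]
force: [0.4, -0.4, 0.2]
gripper_width: 53.7
gripper_force: 0.0
```

step_arm:
  plan: [0,0,-1,0,0,0,0,0,-3,0,0,0,0,0,-3,0,0,0,0,0,-1,0,0,0,0,0,0,0,0,0]

```text
time_s: 19.45
ee_pos: [553.8, 209.6, 154.7]
ee_rot: [179.6, 0.1, 128.2]
force: [0.3, 0.1, 0.5]
gripper_width: 54.8
gripper_force: 0.0
```

step_arm:
  plan: [-2.0,-0.02,0,0,0,0,-2.0,-0.02,0,0,0,0,-2.0,-0.02,0,0,0,0,0,0,0,0,0,0,0,0,0,0,0,0]

```text
time_s: 19.87
ee_pos: [587.7, 160.6, 149.3]
ee_rot: [-179.9, -0.1, 128.1]
force: [0.3, 0.0, 0.2]
gripper_width: 55.3
gripper_force: 0.0
```

Run:
```python
from h import *
s=st()
p=viewer.grab_frame("wrist")
cv2.imwrite('pics/w11.png',p["img"][:,:,::-1])
for n in("bolt_a_head","drift_handle"):
  for r in viewer.pinpoint(n,p)[:3]: print(n,round(r["score"],2),np.round(r["location"],1),[np.round(atz(p,r["location"],z),1) for z in (88,110.5)])
s=st(); 
plan([(588.7,160.65,78,128,5)])
```

```text
19.87 [587.7  160.56 149.26] [-1.7987e+02 -9.0000e-02  1.2806e+02] [0.3 0.  0.2] 55.3 0.0
bolt_a_head 0.57 [316.6 152.5] [array([552.1, 210. ,  88. ]), array([551.4, 210.7, 110.5])]
drift_handle 0.82 [314.4 257.6] [array([593.3, 155.4,  88. ]), array([588.9, 161. , 110.5])]
20.02 [587.36 161.79 150.06] [-1.7993e+02 -7.0000e-02  1.2819e+02] [ 1.2 -0.1 -0.3] 54.8 0.0
[[-0.036, 0.009, 1.441, -0.0, -0.0, 0.001], [-0.036, 0.008, 1.441, -0.0, -0.0, 0.001], [-0.035, 0.008, 1.441, -0.0, -0.0, 0.001], [-0.035, 0.008, 1.441, -0.0, -0.0, 0.001], [-0.035, 0.007, 1.441, -0.0, -0.0, 0.001]]
```

step_arm:
  plan: [-0.15,0.02,2.5,0,0,0,0,0,2.5,0,0,0,0,0,1.7,0,0,0,0,0,0.5,0,0,0,0,0,0,0,0,0]

```text
time_s: 20.43
ee_pos: [587.9, 160.6, 77.2]
ee_rot: [-179.8, -0.1, 128.2]
force: [-1.0, 1.2, 0.0]
gripper_width: 54.9
gripper_force: 0.0
```

step_arm:
  plan: [0,0,0,0,0,0,0,0,0,0,0,0,0,0,0,0,0,0,0,0,0,0,0,0,0,0,0,0,0,0]
  hand: 0
  newtons: 50

```text
time_s: 20.85
ee_pos: [589.7, 160.2, 79.6]
ee_rot: [179.9, 0.0, 128.2]
force: [-1.4, -0.8, 3.9]
gripper_width: 24.4
gripper_force: 29.1
```

step_arm:
  plan: [0,0,0,0,0,0,0,0,0,0,0,0]

```text
time_s: 21.02
ee_pos: [589.7, 160.1, 79.6]
ee_rot: [179.9, 0.0, 128.2]
force: [-0.8, 0.4, 3.6]
gripper_width: 24.2
gripper_force: 50.0
```

step_arm:
  plan: [0,0,-0.5,0,0,0,0,0,-1,0,0,0,0,0,-1.5,0,0,0,0,0,-2,0,0,0,0,0,-2,0,0,0]

```text
time_s: 21.43
ee_pos: [588.5, 159.9, 149.3]
ee_rot: [-179.9, -0.1, 128.2]
force: [0.6, -0.3, -2.1]
gripper_width: 24.2
gripper_force: 50.0
```

step_arm:
  plan: [0,0,-2,0,0,0,0,0,-0.6,0,0,0,0,0,0,0,0,0,0,0,0,0,0,0]

```text
time_s: 21.77
ee_pos: [588.8, 160.0, 174.3]
ee_rot: [-179.9, -0.0, 128.2]
force: [0.7, 0.8, -3.0]
gripper_width: 23.9
gripper_force: 50.0
```

Run:
```python
from h import *
s=st()
p=viewer.grab_frame("wrist")
cv2.imwrite('pics/w12.png',p["img"][:,:,::-1])
for n,z in(("bolt_a_head",88),("plate_eye_hole",83)):
  for r in viewer.pinpoint(n,p)[:3]: print(n,round(r["score"],2),np.round(r["location"],1),np.round(atz(p,r["location"],z),1))
s=st(); 
plan([(546,-159.2,172,127,10)])
```

```text
21.77 [588.81 160.   174.3 ] [-1.7994e+02 -3.0000e-02  1.2816e+02] [ 0.7  0.8 -3. ] 23.9 50.0
bolt_a_head 0.74 [318.1 148.5] [553.2 211.3  88. ]
plate_eye_hole 0.85 [314.4 235.1] [589.7 160.9  83. ]
21.92 [588.38 159.89 173.1 ] [-1.7983e+02 -8.0000e-02  1.2816e+02] [ 0.3 -0.6 -1.7] 24.0 50.0
[[-2.247, -2.305, 0.015, -0.0, -0.0, 0.002], [-2.252, -2.3, 0.014, -0.0, -0.0, 0.002], [-2.256, -2.296, 0.014, -0.0, -0.0, 0.002], [-2.261, -2.291, 0.014, -0.0, -0.0, 0.002], [-2.266, -2.286, 0.013, -0.0, -0.0, 0.002]]
[[-2.27, -2.282, 0.013, -0.0, -0.0, 0.002], [-2.275, -2.277, 0.013, -0.0, -0.0, 0.002], [-2.28, -2.273, 0.012, -0.0, -0.0, 0.002], [-2.284, -2.268, 0.012, -0.0, -0.0, 0.002], [-2.289, -2.263, 0.011, -0.0, -0.0, 0.002]]
```

step_arm:
  plan: [-2.25,-2.3,0,0,0,0.002,-2.25,-2.3,0,0,0,0.002,-2.26,-2.3,0,0,0,0.002,-2.26,-2.29,0,0,0,0.002,-2.27,-2.29,0,0,0,0.002]

```text
time_s: 22.33
ee_pos: [567.2, -0.7, 173.5]
ee_rot: [-179.9, -0.1, 127.6]
force: [0.8, 0.5, -2.0]
gripper_width: 24.3
gripper_force: 50.0
```

step_arm:
  plan: [-2.27,-2.28,0,0,0,0.002,-2.28,-2.28,0,0,0,0.002,-2.28,-2.27,0,0,0,0.002,-2.28,-2.27,0,0,0,0.002,-2.29,-2.26,0,0,0,0.002]

```text
time_s: 22.75
ee_pos: [546.1, -160.4, 173.6]
ee_rot: [-179.9, -0.1, 127.0]
force: [0.6, -0.5, -1.9]
gripper_width: 24.3
gripper_force: 50.0
```

step_arm:
  plan: [0,0,0,0,0,0,0,0,0,0,0,0,0,0,0,0,0,0,0,0,0,0,0,0,0,0,0,0,0,0]

```text
time_s: 23.17
ee_pos: [547.2, -157.8, 174.4]
ee_rot: [-180.0, -0.0, 127.1]
force: [0.4, 0.5, -2.5]
gripper_width: 24.5
gripper_force: 50.0
```

step_arm:
  plan: [-0.03,-0.13,1,0,0,0,0,0,1.5,0,0,0,0,0,1.5,0,0,0,0,0,1,0,0,0,0,0,0,0,0,0]

```text
time_s: 23.58
ee_pos: [544.5, -158.9, 121.9]
ee_rot: [-179.8, -0.3, 127.1]
force: [-0.8, -0.2, -1.6]
gripper_width: 24.4
gripper_force: 50.0
```

step_arm:
  plan: [0,0,1.0,0,0,0,0,0,1.0,0,0,0,0,0,0.5,0,0,0,0,0,0,0,0,0]

```text
time_s: 23.92
ee_pos: [545.4, -159.7, 98.3]
ee_rot: [-179.9, -0.1, 127.0]
force: [0.3, -0.5, -2.3]
gripper_width: 24.2
gripper_force: 50.0
```

step_arm:
  plan: [0,0,0.5,0,0,0,0,0,0.5,0,0,0,0,0,0.5,0,0,0,0,0,0.5,0,0,0,0,0,0,0,0,0]

```text
time_s: 24.33
ee_pos: [545.9, -159.8, 78.6]
ee_rot: [-180.0, -0.1, 127.0]
force: [0.2, 0.8, -3.4]
gripper_width: 24.3
gripper_force: 50.0
```

step_arm:
  plan: [0,0,0.15,0,0,0,0,0,0,0,0,0]

```text
time_s: 24.5
ee_pos: [546.4, -160.0, 78.1]
ee_rot: [180.0, -0.0, 127.0]
force: [-0.2, -0.0, -2.7]
gripper_width: 24.3
gripper_force: 50.0
```

step_arm:
  plan: [0,0,0,0,0,0,0,0,0,0,0,0,0,0,0,0,0,0,0,0,0,0,0,0,0,0,0,0,0,0]
  hand: 5.5

```text
time_s: 24.92
ee_pos: [546.5, -160.2, 78.6]
ee_rot: [180.0, 0.0, 127.0]
force: [0.3, -0.3, -0.6]
gripper_width: 53.4
gripper_force: 0.0
```

step_arm:
  plan: [0,0,-1,0,0,0,0,0,-3,0,0,0,0,0,-3,0,0,0,2.5,0,0,0,0,0,3,0,0,0,0,0]

```text
time_s: 25.33
ee_pos: [515.5, -117.2, 151.1]
ee_rot: [179.8, 0.3, 126.9]
force: [-1.2, 0.8, 0.1]
gripper_width: 55.1
gripper_force: 0.0
```

step_arm:
  plan: [3,0,0,0,0,0,2.4,-0.1,0,0,0,0,0,0,0,0,0,0,0,0,0,0,0,0,0,0,0,0,0,0]

```text
time_s: 25.75
ee_pos: [480.8, -74.0, 149.1]
ee_rot: [179.9, 0.1, 127.0]
force: [1.0, -0.5, 0.8]
gripper_width: 54.9
gripper_force: 0.0
```

Run:
```python
from h import *
s=st()
p=viewer.grab_frame("wrist")
cv2.imwrite('pics/w13.png',p["img"][:,:,::-1])
for r in viewer.pinpoint("bolt_a_head",p)[:3]: print(round(r["score"],2),np.round(r["location"],1),np.round(atz(p,r["location"],85),1))
q=viewer.grab_frame("side")
for r in viewer.pinpoint("drift_handle",q)[:2]: print("drift",round(r["score"],2),np.round(r["location"],1),np.round(atz(q,r["location"],107.5),1))
s=st()
plan([(476.5,-74,s["ee_pos"][2],127,1)])
```

```text
25.75 [480.83 -74.01 149.09] [1.7992e+02 1.1000e-01 1.2703e+02] [ 1.  -0.5  0.8] 54.9 0.0
drift 0.68 [376.7 307.8] [ 544.5 -160.4  107.5]
drift 0.54 [308.5 302. ] [ 462.  -122.   107.5]
25.95 [480.51 -74.32 148.21] [1.7999e+02 1.0000e-02 1.2696e+02] [-0.9 -0.5  0.1] 55.2 0.0
[[0.266, -0.302, -0.0, 0.0, 0.0, -0.001]]
```

step_arm:
  plan: [0.27,-0.33,2.5,0,0,0,0,0,2.5,0,0,0,0,0,1.0,0,0,0,0,0,0,0,0,0,0,0,0,0,0,0]

```text
time_s: 26.37
ee_pos: [475.8, -73.8, 87.9]
ee_rot: [-180.0, -0.0, 127.0]
force: [-0.5, -1.3, 0.0]
gripper_width: 54.8
gripper_force: 0.0
```

Run:
```python
from h import *
s=st()
p=viewer.grab_frame("wrist"); cv2.imwrite('pics/w14.png',p["img"][:,:,::-1])
for r in viewer.pinpoint("bolt_a_head",p)[:3]: print(round(r["score"],2),np.round(r["location"],1),np.round(atz(p,r["location"],85),1))
h=cv2.cvtColor(p["img"],cv2.COLOR_RGB2HSV)
print(np.round(proj(p,(476.2,-72.5,90))))
u,v=map(int,proj(p,(476.2,-72.5,90)))
for r in range(v-30,v+31,6): print(r,''.join('#' if h[r,c,1]<50 else '.' for c in range(u-45,u+46)))
st()
```

```text
26.37 [475.77 -73.8   87.91] [-1.7996e+02 -5.0000e-02  1.2698e+02] [-0.5 -1.3  0. ] 54.8 0.0
[314. 280.]
249 ...........................................................................................
255 .................................###.##################....................................
261 ......................###########################################..........................
267 ....................#################################################......................
273 ....................##################################################.....................
279 ....................#################################################......................
285 ....................#################################################......................
291 ....................################################################.......................
297 ...........................#####################################...........................
303 .....................................##############........................................
309 ...........................................................................................
26.47 [476.72 -73.83  89.08] [1.7992e+02 8.0000e-02 1.2699e+02] [-0.3 -0.3  0.6] 54.9 0.0
```

step_arm:
  plan: [0,0,1,0,0,0,0,0,1,0,0,0,0,0,0.4,0,0,0,0,0,0,0,0,0,0,0,0,0,0,0]

```text
time_s: 26.88
ee_pos: [476.2, -73.5, 64.9]
ee_rot: [180.0, 0.0, 127.0]
force: [0.4, 0.1, 0.3]
gripper_width: 55.1
gripper_force: 0.0
```

step_arm:
  plan: [0,0,0,0,0,0,0,0,0,0,0,0,0,0,0,0,0,0,0,0,0,0,0,0,0,0,0,0,0,0]
  hand: 0
  newtons: 40

```text
time_s: 27.3
ee_pos: [475.7, -73.5, 64.5]
ee_rot: [180.0, 0.0, 127.0]
force: [0.3, -0.1, 2.1]
gripper_width: 25.1
gripper_force: 39.9
```

step_arm:
  plan: [0,0,0,0,0,0,0,0,0,0,0,0]

```text
time_s: 27.47
ee_pos: [475.7, -73.5, 64.4]
ee_rot: [180.0, 0.0, 127.0]
force: [-0.2, 0.3, 2.9]
gripper_width: 24.6
gripper_force: 40.0
```

step_arm:
  plan: [0,0,-1,0,0,0,0,0,-2.5,0,0,0,0,0,-2.5,0,0,0,0,0,-2.2,0,0,0,0,0,0,0,0,0]

```text
time_s: 27.88
ee_pos: [478.4, -73.9, 150.1]
ee_rot: [179.7, 0.3, 127.0]
force: [0.8, 0.4, -1.4]
gripper_width: 25.0
gripper_force: 40.0
```

Run:
```python
from h import *
st()
p=viewer.grab_frame("wrist");p=viewer.grab_frame("wrist")
s=st()
plan([(588.6,161.3,146,128.2,10)])
```

```text
27.88 [478.43 -73.91 150.11] [179.67   0.35 127.01] [ 0.8  0.4 -1.4] 25.0 40.0
27.98 [475.63 -73.41 146.32] [1.7996e+02 3.0000e-02 1.2701e+02] [-0.6  0.6 -2. ] 24.7 40.0
[[1.194, 2.315, 0.004, 0.0, 0.0, -0.002], [1.189, 2.317, 0.004, 0.0, 0.0, -0.002], [1.185, 2.32, 0.004, 0.0, 0.0, -0.002], [1.18, 2.322, 0.004, 0.0, 0.0, -0.002], [1.175, 2.325, 0.004, 0.0, 0.0, -0.002]]
[[1.17, 2.327, 0.004, 0.0, 0.0, -0.002], [1.165, 2.33, 0.004, 0.0, 0.0, -0.002], [1.16, 2.332, 0.003, 0.0, 0.0, -0.002], [1.156, 2.334, 0.003, 0.0, 0.0, -0.002], [1.151, 2.337, 0.003, 0.0, 0.0, -0.002]]
```

step_arm:
  plan: [1.19,2.31,0,0,0,-0.002,1.19,2.32,0,0,0,-0.002,1.19,2.32,0,0,0,-0.002,1.18,2.32,0,0,0,-0.002,1.18,2.32,0,0,0,-0.002]

```text
time_s: 28.4
ee_pos: [531.0, 45.0, 144.0]
ee_rot: [-179.8, -0.1, 127.6]
force: [-0.2, 0.3, -1.2]
gripper_width: 24.3
gripper_force: 40.0
```

step_arm:
  plan: [1.17,2.33,0,0,0,-0.002,1.17,2.33,0,0,0,-0.002,1.16,2.33,0,0,0,-0.002,1.16,2.33,0,0,0,-0.002,1.15,2.34,0,0,0,-0.002]

```text
time_s: 28.82
ee_pos: [587.5, 162.2, 143.6]
ee_rot: [-179.8, -0.1, 128.2]
force: [0.5, -0.3, -1.4]
gripper_width: 24.4
gripper_force: 40.0
```

step_arm:
  plan: [0,0,0,0,0,0,0,0,0,0,0,0,0,0,0,0,0,0,0,0,0,0,0,0,0,0,0,0,0,0]

```text
time_s: 29.23
ee_pos: [587.8, 160.3, 145.8]
ee_rot: [-179.9, -0.0, 128.1]
force: [0.5, 0.6, -1.6]
gripper_width: 24.7
gripper_force: 40.0
```

step_arm:
  plan: [0,0,0,0,0,0,0,0,0,0,0,0,0,0,0,0,0,0,0,0,0,0,0,0]

```text
time_s: 29.57
ee_pos: [588.5, 161.1, 146.4]
ee_rot: [180.0, 0.0, 128.1]
force: [-0.9, -1.0, -1.0]
gripper_width: 24.6
gripper_force: 40.0
```

step_arm:
  plan: [0,0,0.6,0,0,0,0,0,0.6,0,0,0,0,0,0.6,0,0,0,0,0,0.5,0,0,0,0,0,0,0,0,0]

```text
time_s: 29.98
ee_pos: [587.7, 161.1, 121.5]
ee_rot: [-179.9, -0.1, 128.2]
force: [0.5, -0.6, -1.3]
gripper_width: 24.4
gripper_force: 40.0
```

step_arm:
  plan: [0,0,0.2,0,0,0,0,0,0,0,0,0]

```text
time_s: 30.15
ee_pos: [588.3, 161.3, 120.9]
ee_rot: [-180.0, -0.0, 128.2]
force: [0.5, 0.0, -1.9]
gripper_width: 24.3
gripper_force: 40.0
```

step_arm:
  plan: [0,0,0.4,0,0,0,0,0,0.4,0,0,0,0,0,0.4,0,0,0,0,0,0,0,0,0]

```text
time_s: 30.48
ee_pos: [587.8, 161.1, 108.2]
ee_rot: [-179.9, -0.0, 128.2]
force: [-0.4, -0.6, -1.1]
gripper_width: 24.5
gripper_force: 40.0
```

step_arm:
  plan: [0,0,0.9,0,0,0,0,0,0.9,0,0,0,0,0,0.9,0,0,0,0,0,0.8,0,0,0,0,0,0.3,0,0,0]

```text
time_s: 30.9
ee_pos: [587.8, 161.1, 69.3]
ee_rot: [-179.9, -0.0, 128.2]
force: [0.7, 0.2, -0.9]
gripper_width: 24.1
gripper_force: 40.0
```

step_arm:
  plan: [0,0,0.1,0,0,0,0,0,0,0,0,0,0,0,0,0,0,0]

```text
time_s: 31.15
ee_pos: [588.6, 161.4, 70.4]
ee_rot: [180.0, 0.0, 128.2]
force: [0.5, -1.1, -1.8]
gripper_width: 24.5
gripper_force: 40.0
```

step_arm:
  plan: [0,0,0,0,0,0,0,0,0,0,0,0,0,0,0,0,0,0,0,0,0,0,0,0,0,0,0,0,0,0]
  hand: 5.5

```text
time_s: 31.57
ee_pos: [588.6, 161.4, 70.6]
ee_rot: [180.0, 0.0, 128.2]
force: [-0.7, 0.3, -0.7]
gripper_width: 53.9
gripper_force: 0.0
```

step_arm:
  plan: [0,0,-1,0,0,0,0,0,-3,0,0,0,0,0,-3,0,0,0,0,0,-3,0,0,0,0,0,-1,0,0,0]

```text
time_s: 31.98
ee_pos: [590.9, 161.9, 186.1]
ee_rot: [179.5, 0.2, 128.2]
force: [1.2, 0.1, 0.3]
gripper_width: 55.3
gripper_force: 0.0
```

Run:
```python
from h import *
viewer.grab_frame("wrist");s=st()
p=viewer.grab_frame("wrist");q=viewer.grab_frame("side")
cv2.imwrite('pics/w15.png',p["img"][:,:,::-1])
for pic,nm in((p,"w"),(q,"s")):
  for n,z in(("bolt_a_head",88),("drift_handle",107.5)):
    for r in viewer.pinpoint(n,pic)[:3]: print(nm,n,round(r["score"],2),np.round(r["location"],1),np.round(atz(pic,r["location"],z),1))
# head sizes: both seated heads should span alike
h=cv2.cvtColor(p["img"],cv2.COLOR_RGB2GRAY)
for X in((552.3,210,93),(589.3,162.5,93)):
    u,v=map(int,np.round(proj(p,X)));print(u,v)
    for r in range(v-24,v+25,4): print(''.join(' .:-=+*#%@'[h[r,c]*10//256] for c in range(u-35,u+36)))
```

```text
32.03 [591.12 161.99 186.16] [179.47   0.23 128.16] [0.6 0.7 0.9] 54.7 0.0
w bolt_a_head 0.81 [310.8 146.5] [552.  211.2  88. ]
s bolt_a_head 0.66 [301.4 226.3] [543.4 221.6  88. ]
s drift_handle 0.6 [373.3 307. ] [ 541.  -157.3  107.5]
s drift_handle 0.35 [305.7 230.9] [530.8 142.9 107.5]
310 148<stdin>:12: RuntimeWarning: overflow encountered in scalar multiply
Traceback (most recent call last):
OverflowError: Python integer 256 out of bounds for uint8
```

Run:
```python
from h import *
s=st();p=viewer.grab_frame("wrist");q=viewer.grab_frame("scene")
for n in("bolt_a_head","drift_handle","plate_eye_hole","plate_mid_hole"):
    for r in viewer.pinpoint(n,q)[:3]: print("scene",n,round(r["score"],2),np.round(r["location"],1),np.round(atz(q,r["location"],107.5 if n[0]=='d' else 88),1))
h=cv2.cvtColor(p["img"],cv2.COLOR_RGB2GRAY).astype(int)
for X in((552.3,210,93),(589.3,162.5,93)):
    u,v=map(int,np.round(proj(p,X)));print(u,v)
    for r in range(v-26,v+27,3): print(''.join(' .:-=+*#%@'[h[r,c]*10//256] for c in range(u-32,u+33)))
st()
```

```text
32.33 [587.38 161.03 178.22] [-1.7980e+02 -9.0000e-02  1.2816e+02] [ 0.   0.5 -0.4] 55.1 0.0
scene bolt_a_head 0.61 [292.7 215.6] [547.4 203.   88. ]
scene drift_handle 0.85 [429.4 333.9] [ 540.1 -162.2  107.5]
scene drift_handle 0.72 [427.8 340.1] [ 529.9 -169.1  107.5]
scene drift_handle 0.69 [231.1 296.8] [341.1  81.  107.5]
scene plate_eye_hole 0.86 [322.6 218.9] [586.4 161.8  88. ]
scene plate_eye_hole 0.19 [427.9 342.5] [ 539.5 -163.    88. ]
scene plate_mid_hole 0.74 [295.8 215.4] [552.4 200.   88. ]
317 152
####*####*####*##################################################
####*####**##**#**#####*######*##################################
###**#########****#####*#+=+++++++++*############################
####**###*####*######*+++++++++++++++++++*#######################
###*#*####*###*#*=+++++++++++++++++++++++++++++*#################
#*#**######+++++++++++++++++++++++++++++++++++++++*##############
**#*#*#*#**==+++++++++++++++++++++++++++++++++++++*##############
*******###+==+++++++++++++++++++++++++++++++++++++*#*############
**#********+=++++++++++++++++++++++++++++++++++++=*
[... 1197 characters left out ...]
=============
==============--==---------------------------------==============
==============------------------------------------===============
==============------------------------------------===============
=-=======+**+++=----=-----------------------------===============
--======+***********==-------------------------==================
-=======+***********+==-------------------====================-==
-=======+**********++===-===-------=====-========================
-===-===************===--=====-==================================
--=====+************+==--================-=======================
32.63 [588.32 161.27 179.76] [-1.7996e+02 -2.0000e-02  1.2816e+02] [ 0.5 -0.1 -0. ] 55.1 0.0
```

```bash
python3 -c "
from workcell import env
print(env.job_done())"
```

```text
the job is handed in; nothing more can be done
None
```

The job is handed in after about 33 s of the 70 s. The drift pulled the plate into line, both bolts are in their holes, the drift is back in its bore, and the wrench and nuts were not touched. I released both bolts about 2 mm above the plate to drop; the pictures fit them being seated, but I did not check by touch that the heads lie flat.

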